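# Raise the candle in its sleeve glass with log slices

### The job

On the plank, make the unfinished sleeve glass match the finished one: stack log slices flat on the slice already inside it, letting them down through the mouth and choosing thick birch and thin walnut ones so that the top of the stack comes level with the brass line. Then set the battery candle upright on the stack inside the glass without dropping it, and let go. Do not bang the gripper against the glass, and leave the succulent, the jar and the spool of twine where they stand.

Things in the scene. Friction and masses are not known exactly. Their poses are not given: they have to be found in the camera images.
- glass: Sleeve glass to be filled: a clear, fixed, upright round glass tube, open above and below, standing on the plank. Bore 72 mm, wall 4 mm (80 mm outside), 105 mm high; a thin brass line runs round it 80 mm above its foot. Origin: centre of its foot, level with the top of the plank; z up along its axis.
- glass_line (a point): Point on the axis of the sleeve glass at the height of the brass line, 80 mm above its foot and 25 mm below its rim.
- glass_rim (a point): Centre of the mouth of the sleeve glass.
- plank: Light oak centrepiece plank, fixed on the table, 125 mm (its x) by 340 mm (its y), 18 mm thick. Carries the sleeve glass near one end, the finished glass near the other (each 120 mm from the middle along y) and a loose slice in the middle. Origin: centre of its underside.
- finished: The other sleeve glass on the plank, already filled with slices to its line and with its candle on top: 80 mm across, 105 mm high, candle 60 mm across with its rim 170 mm and its little flame 190 mm above the plank. Fixed; a pattern to match, not to be used. Origin: centre of its foot.
- stand: Sloped light-wood display stand, fixed; board 170 mm along by 262 mm wide (its y), at 25 degrees: rises towards the stand's -x (towards the robot), upward normal (0.423, 0, 0.906) in its frame. Edges 22 and 94 mm high. Two 6 mm battens each hold a row of two slices, about 58 mm either side of the middle; side rails stand 8 mm above the board. Origin: under the board's middle, on the table.
- stand_row_low (a point): Point on the board's surface, midway across, level with the centres of the slices in the low row.
- stand_row_high (a point): The same for the high row, 82 mm farther up the slope.
- birch_a: Thick birch (pale face, whitish bark) log slice, a solid round wooden disc 64 mm across and 24 mm thick, loose; at the start one of the two '_a' slices lies flat inside the sleeve glass, on the plank at its bottom, and the other flat on the middle of the plank, about 120 mm from the glass. Origin: centre of its underside, z along its axis through the thickness (normal to its faces).
- walnut_a: Thin walnut (dark brown) log slice, a solid round wooden disc 64 mm across and 16 mm thick, loose; at the start one of the two '_a' slices lies flat inside the sleeve glass, on the plank at its bottom, and the other flat on the middle of the plank, about 120 mm from the glass. Origin: centre of its underside, z along its axis through the thickness (normal to its faces).
- birch_b: Thick birch (pale face, whitish bark) log slice, a solid round wooden disc 64 mm across and 24 mm thick, loose; at the start it lies on the sloped stand, in the low row, resting against that row's batten. Origin: centre of its underside, z along its axis through the thickness (normal to its faces).
- walnut_b: Thin walnut (dark brown) log slice, a solid round wooden disc 64 mm across and 16 mm thick, loose; at the start it lies on the sloped stand, in the low row, resting against that row's batten. Origin: centre of its underside, z along its axis through the thickness (normal to its faces).
- birch_c: Thick birch (pale face, whitish bark) log slice, a solid round wooden disc 64 mm across and 24 mm thick, loose; at the start it lies on the sloped stand, in the high row, resting against that row's batten. Origin: centre of its underside, z along its axis through the thickness (normal to its faces).
- walnut_c: Thin walnut (dark brown) log slice, a solid round wooden disc 64 mm across and 16 mm thick, loose; at the start it lies on the sloped stand, in the high row, resting against that row's batten. Origin: centre of its underside, z along its axis through the thickness (normal to its faces).
- candle: Battery pillar candle, ivory plastic, rigid, 60 mm across and 90 mm high (rim), with a small moulded flame up to 110 mm, about 0.18 kg; stands upright and loose on the table, in one row with the succulent and the jar beyond the plank and the stand. Origin: centre of its foot, z up along its axis.
- succulent: Bystander: small terracotta pot with a succulent, 74 mm across, about 95 mm high, loose on the table. Origin: centre of its foot.
- twine: Bystander: wooden spool of jute twine, 50 mm across, 52 mm high, standing loose on the table near the robot, between the plank and the stand. Origin: centre of its foot.
- jar: Bystander: amber jar with a wooden lid, 54 mm across, 85 mm high, loose on the table. Origin: centre of its foot.
There are look-alikes about, which are no part of the job. Leave any blue or green look-alike of the birch_b alone.

How it is judged:
By the outcome, as a careful person would: the job done as asked, in the order asked, and still so for the second after the job is handed in, with the robot touching nothing.
It also fails if it takes over 72 s, if anything falls off the work surface, if the arm or the gripper's body presses on something with over 40 N, if the wrist force passes 120 N, or if a joint passes its speed limit or range.

### The arm

A 6-joint arm with a two-finger parallel gripper is mounted at the origin on the work surface. World frame = base frame: x ahead of the robot, y to its left, z up, the work surface at z = 0. Lengths are in m, angles in rad, forces in N, time in s.
With the tool pointing down it reaches from about 0.3 to 0.875 m from the base axis. Payload 6.4 kg.
Tool frame: the origin (TCP) lies at the very end of the fingers, on their centre line; the grasp point (between the pads) lies 19 mm behind it; z points along the fingers, y is the line along which they close (so a half turn about z gives the same grasp; the last joint's range is limited). The gripper opens to 85 mm and grips with 20 to 120 N. Pads are 22 mm wide; open, the fingers measure 114 mm over their backs; the gripper's body (76 mm by 85 mm) begins 54 mm behind the grasp point. The pads swing forward as they close: fully open they stand 13 mm farther back than shut.
Start: joints at [0.912, 0.181, 1.607, -0, 1.354, -0.206], TCP at [0.252, 0.517, 0.231] pointing down, gripper open.
Joint ranges: [-2.99, 2.99], [-0.89, 2.07], [0.3, 2.58], [-1.14, 4.28], [0, 2.63], [-3.12, 3.12]. Speed limits (rad/s): [2.57, 2.57, 3.01, 3.14, 3.14, 3.14].

### API

Orientations are given as a unit quaternion [w, x, y, z].
In Python, from bench import ctrl gives the robot as it stands.
- The arm moves only by the tool jog_arm, never from a script. Its argument "series" is a list that holds one entry, the list of rows, each a list of 7 numbers: the shift along the tool's x, y, z in mm, then the turn, a rotation vector about the tool's x, y, z in rad, then the finger opening in mm, from 0 to 85.4. In form: [[[tx, ty, tz, rx, ry, rz, gripper], ...]]. A call has exactly 10 rows; each row shifts and turns the commanded pose from where the row before left it, along the tool's axes as they then stand; what a row does not reach is not made up. A row lasts 1/10 s, in which the tool goes at most 50 mm and 8.59 degrees, less where a joint would pass 70% of its speed; a pose out of reach is approached as far as the arm can. A call with a gripper value outside its range is refused whole. The fingers move at their own pace and stop on an object; the grip force is fixed at half the most. Time passes only in rows, so rows that do not move let the fingers close, or fill a call up. It gives the time, the measured TCP pose, the force, the opening and the grip force at its end, in the units of the state.
- ctrl.get_obs(): the state, without advancing time (a new reading comes with each control period).
- ctrl.camera(name): name is "side" or "top" or "wrist"; returns a dict with "frame" (400x640x3 uint8, blue, green, red), "z_map" (400x640 float32, m along the optical axis (not along the pixel's ray), 0 where there is no reading), "fx", "fy", "cx", "cy" (pixels), "xyz" and "rotation" of the camera in the world. Camera axes: x right, y down, z forward; pixel columns grow to the right and rows downward; lengths in m; the calibration is good to about 2 mm. A picture is of the moment at which its call begins.
- ctrl.hand_in(): hands the job in; it is judged then, once.
The state is a dict: "time_s": time; "q": joint angles; "dq": joint speeds; "joint_efforts": joint torques, N m; "eef_pos": TCP position; "eef_rot": TCP orientation; "wrist_force": force on the tool from outside, world axes, zero at the start; "torque": the same for the moment, N m; "opening": opening from 0.0 (shut) to 1.0 (fully open); "grasp_force": force on a finger pad.
Only numpy, scipy, OpenCV 4.12 (cv2) and the standard library are available. Lean on these libraries where they do the work, as an engineer would, in place of code of your own. Each camera call takes 0.05 s, during which the arm holds its last target. There are 200 camera calls.

## Working session

There is one attempt and no reset: what is moved stays moved. The work goes in short steps, Python scripts to look and compute and a tool call to move; the robot and the scene stay as the last step left them, time stands still between calls to the robot, and variables do not carry over. Pictures are saved under pics/ and viewed, at most 10 in all, crops included, and the job is handed in when it is done.

Besides the shell and the picture viewer there is one more tool, called after "Emit:" by a JSON object that holds its "name" and its "arguments". jog_arm: Moves the arm, as the interface text tells. Its arguments: {"type":"object","properties":{"series":{"type":"array"}},"required":["series"]}

```bash
mkdir -p pics; ls
cat > h.py <<'E'
import numpy as np, cv2
from scipy.spatial.transform import Rotation as R
from bench import ctrl
def rot(c):
    r=np.array(c["rotation"],float)
    return r if r.shape==(3,3) else R.from_quat(r[[1,2,3,0]]).as_matrix()
def cloud(c):
    z=c["z_map"]; v,u=np.mgrid[:z.shape[0],:z.shape[1]]
    P=np.stack([(u-c["cx"])/c["fx"]*z,(v-c["cy"])/c["fy"]*z,z],-1)
    return P@rot(c).T+np.array(c["xyz"])
def ray(c,u,v,h):
    d=rot(c)@np.array([(u-c["cx"])/c["fx"],(v-c["cy"])/c["fy"],1]); o=np.array(c["xyz"])
    return o+d*(h-o[2])/d[2]
E
python3 - <<'E'
from h import *
import pickle
for n in ("top","side"):
    c=ctrl.camera(n); cv2.imwrite(f"pics/{n}0.png",c["frame"]); pickle.dump(c,open(n+"0.pkl","wb"))
    print(n,c["xyz"],c["rotation"],c["fx"],c["cx"],c["cy"])
print(ctrl.get_obs())
E
```

```text
pics
top [ 0.3288874  -0.03198661  1.20113655] [ 0.07344088 -0.68824741  0.71810003 -0.07248643] 367.95897037574673 317.71451356245115 194.62717249251793
side [ 0.29196676 -0.70869963  0.6265694 ] [-0.44605802  0.87334601 -0.17351397  0.09050908] 385.26380455814643 305.29326707220685 193.4812449870705
{'time_s': 0.1, 'q': array([ 9.11712739e-01,  1.81490490e-01,  1.60792398e+00,  8.16139719e-06,
        1.35378306e+00, -2.06279887e-01]), 'dq': array([ 0.00144978, -0.00042678, -0.00382286,  0.00073831,  0.00068832,
        0.00023515]), 'joint_efforts': array([ 1.24843908e-03, -4.45876586e+01, -3.52242279e+01, -1.83482548e-04,
        4.00533216e-03, -3.58458419e-05]), 'eef_pos': array([0.25121427, 0.51666351, 0.23045317]), 'eef_rot': array([-3.40085240e-04,  2.24473445e-01,  9.74479876e-01, -7.26819056e-04]), 'wrist_force': array([-0.1123219 ,  0.84750829, -0.03353614]), 'torque': array([-0.00117552,  0.03000975, -0.03411847]), 'grasp_force': 0.0, 'opening': 0.9994724736070505}
```

View pics/top0.png

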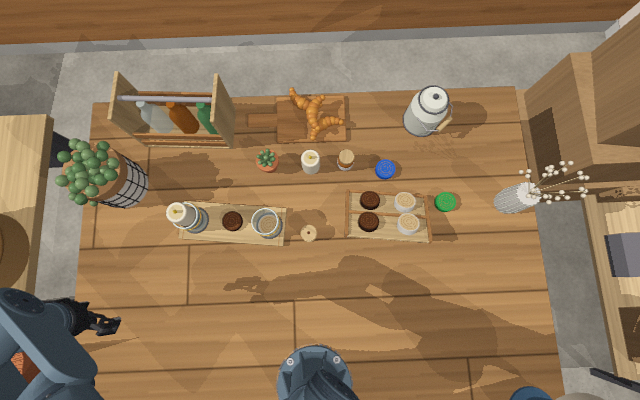

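View pics/side0.png

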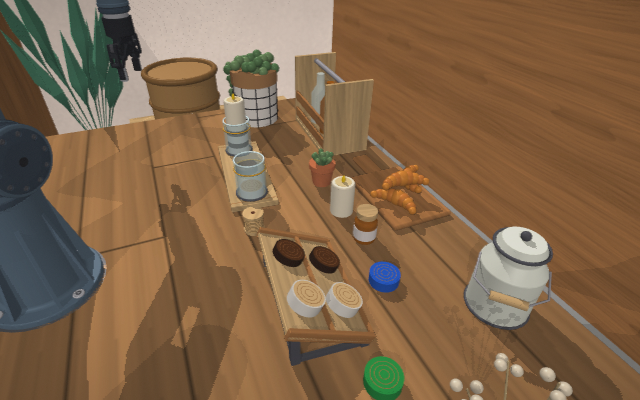

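The top view shows the finished glass (185,215), a walnut slice on the plank (232,220), and the sleeve glass (265,223). It also shows the twine (309,233), the stand's walnuts (370,200) and (369,222), and its birches (405,202) and (409,224).

The candle is at (310,160), the jar at (346,158) and the succulent at (266,158).

- **Could be taken for birch_b:** pale low-row (405,202), high-row birch (409,224), blue disc (385,169), green disc (446,202).
- **Could be taken for the candle:** (310,160), the finished glass's candle (182,212), the jar (346,158).

I choose the pale low-row slice for birch_b and the candle standing on the table.

```bash
cat > m.py <<'E'
from h import *
import pickle
c=pickle.load(open("top0.pkl","rb")); P=cloud(c); hsv=cv2.cvtColor(c["frame"],cv2.COLOR_BGR2HSV)
print("table z",np.median(P[300:330,120:180,2]))
for n,(u,v),r,h in [("waln_pl",(232,220),11,.034),("wal_lo",(370,200),11,0),("wal_hi",(369,222),11,0),("bir_lo",(405,202),11,0),("bir_hi",(409,224),11,0)]:
    m=np.zeros(c["z_map"].shape,bool); m[v-r-3:v+r+4,u-r-3:u+r+4]=1
    V=hsv[...,2]; S=hsv[...,1]
    k=m&((V<95) if n[0]=="w" else ((S<95)&(V>150)))
    l,lab,st,ce=cv2.connectedComponentsWithStats(k.astype(np.uint8)); i=1+np.argmax(st[1:,4]); k=lab==i
    q=P[k]; q=q[q[:,2]>0]; ctr=ce[i]
    A=np.c_[q[:,:2],np.ones(len(q))]; co=np.linalg.lstsq(A,q[:,2],rcond=None)[0]
    print(n,ctr.round(1),k.sum(),"med",np.median(q,0).round(4),"mid",((np.percentile(q,2,0)+np.percentile(q,98,0))/2).round(4),"ext",(np.percentile(q,99,0)-np.percentile(q,1,0)).round(3),"slope",co[:2].round(3))
for n,(u,v) in dict(candle=(310,163),jar=(346,155),succ=(266,158),twine=(309,233),glassin=(265,223),fin=(182,212),blue=(385,169),green=(446,202),plank1=(248,222),stand=(388,212)).items():
    print(n,np.median(P[v-2:v+3,u-2:u+3].reshape(-1,3),0).round(3),c["frame"][v,u])
# plank corners by colour/height
k=(abs(P[...,2]-.018)<.006)&(P[...,0]>.1)
k[:,:150]=0;k[:,300:]=0;k[:190]=0;k[260:]=0
k=cv2.morphologyEx(k.astype(np.uint8),cv2.MORPH_OPEN,np.ones((3,3)))
q=P[k>0]; (a,b,ang)=cv2.minAreaRect(q[:,:2].astype(np.float32)); print("plank",a,b,ang,len(q))
E
python3 m.py
python3 - <<'E'
import cv2
for n,(a,b,x,y) in dict(top=(170,140,460,250)).items():
    i=cv2.imread(f"pics/{n}0.png")[b:y,a:x]; t=cv2.resize(i,None,fx=2.7,fy=2.7,interpolation=cv2.INTER_CUBIC)
s=cv2.imread("pics/side0.png")[85:330,210:410]; s=cv2.resize(s,None,fx=1.2,fy=1.2)
import numpy as np
o=np.zeros((t.shape[0]+s.shape[0],max(t.shape[1],s.shape[1]),3),np.uint8); o[:t.shape[0],:t.shape[1]]=t;o[t.shape[0]:,:s.shape[1]]=s
cv2.imwrite("pics/crop1.png",o); print(o.shape)
E
```

```text
table z -0.00047190795636309346
waln_pl [231.9 219.9] 262 med [0.5031 0.2422 0.0333] mid [0.5001 0.242  0.0303] ext [0.061 0.062 0.022] slope [-1.632 -2.107]
wal_lo [369.3 200.8] 198 med [ 0.5412 -0.1981  0.0537] mid [ 0.5453 -0.1989  0.052 ] ext [0.062 0.061 0.028] slope [-2.021  1.324]
wal_hi [367.7 221.7] 215 med [ 0.4727 -0.1834  0.0874] mid [ 0.4735 -0.1854  0.0866] ext [0.061 0.061 0.028] slope [-0.343  0.051]
bir_lo [404.5 204.1] 328 med [ 0.5247 -0.3056  0.0591] mid [ 0.5255 -0.313   0.0576] ext [0.201 0.257 0.898] slope [-1.321  2.291]
bir_hi [407.  223.1] 355 med [ 0.4602 -0.3021  0.09  ] mid [ 0.4669 -0.309   0.0773] ext [0.083 0.074 0.063] slope [-0.984  2.333]
candle [ 0.665 -0.015  0.089] [155 201 219]
jar [ 0.688 -0.131  0.082] [131 176 204]
succ [0.686 0.122 0.094] [100 144 119]
twine [ 0.449 -0.003  0.05 ] [ 53  82 122]
glassin [0.487 0.135 0.042] [108 146 170]
fin [0.508 0.345 0.188] [146 190 210]
blue [ 0.654 -0.262  0.023] [196 103  43]
green [ 0.533 -0.452  0.023] [ 82 163  49]
plank1 [0.496 0.194 0.017] [103 144 169]
stand [ 0.504 -0.253  0.053] [117 163 189]
plank (0.4966408610343933, 0.24474212527275085) (0.3397766649723053, 0.12519171833992004) 83.44459533691406 2169
(591, 783, 3)
```

View pics/crop1.png

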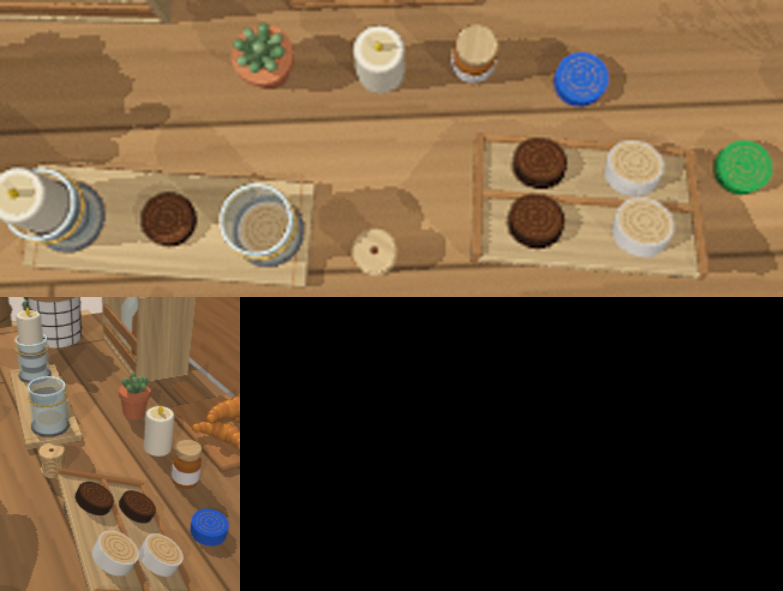

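The crop shows the blue disc (580,80 in the crop) and green disc (745,167) are clearly separate from the four stand slices. The slice inside the sleeve glass (265,223) is pale with its top at z=42 mm, so it is birch. I need one more birch and two walnuts: 24+24+16+16 = 80 mm.

```bash
cat >> h.py <<'E'
def pose():
    o=ctrl.get_obs(); q=o["eef_rot"]; return np.array(o["eef_pos"]),R.from_quat([q[1],q[2],q[3],q[0]]),o
def down(yaw,tilt=0,az=0):
    "tool y axis at yaw (rad, world); then lean so that -z(tool) tips by tilt toward azimuth az"
    y=np.array([np.cos(yaw),np.sin(yaw),0]); z=np.array([0,0,-1.]); x=np.cross(y,z)
    r=R.from_matrix(np.stack([x,y,z],1))
    return R.from_rotvec(tilt*np.array([-np.sin(az),np.cos(az),0]))*r
def plan(p,r):
    "rotation best done after/before shift; prints shift in present tool axes, in target tool axes, and turn"
    p0,r0,o=pose(); d=np.array(p)-p0
    print("t",round(o["time_s"],2),"at",p0.round(4),"shift_now",(r0.inv().apply(d)*1e3).round(1),"shift_after_turn",(r.inv().apply(d)*1e3).round(1),"turn",(r0.inv()*r).as_rotvec().round(3),"q",o["q"].round(2),"open",round(o["opening"],3),"F",o["wrist_force"].round(1),"g",round(o["grasp_force"],1))
E
python3 - <<'E'
from h import *; import pickle
c=ctrl.camera("wrist"); p,r,o=pose()
print("cam in tool",r.inv().apply(np.array(c["xyz"])-p).round(4)); print((r.as_matrix().T@rot(c)).round(3),c["fx"],c["cx"],c["cy"])
t=pickle.load(open("top0.pkl","rb"));P=cloud(t)
print("walnut ray",ray(t,231.9,219.9,.034))
# board plane: points near stand, wood coloured, iterative fit
q=P[188:246,344:434].reshape(-1,3); q=q[(q[:,2]>.015)&(q[:,2]<.12)]
co=None
A=np.c_[q[:,:2],np.ones(len(q))]; k=np.abs(q[:,2]-(.058-.466*(q[:,0]-.5)))<.03
for _ in range(15):
    co=np.linalg.lstsq(A[k],q[k,2],rcond=None)[0]; e=q[:,2]-A@co; k=(e<.004)&(e>-.01)
print("plane",co,"tilt",np.degrees(np.arctan(np.hypot(*co[:2]))),"az",np.degrees(np.arctan2(-co[1],-co[0])),k.sum())
hi=q[(A@co-q[:,2]<.015)]
print("stand rect",cv2.minAreaRect(hi[:,:2].astype(np.float32)))
plan([.44,.20,.30],down(np.radians(83.4)))
E
```

```text
cam in tool [ 0.0765 -0.     -0.1423]
[[ 0.    -0.955 -0.297]
 [ 1.     0.001 -0.001]
 [ 0.001 -0.297  0.955]] 350.35688699761727 316.9732588033553 193.9252813539461
walnut ray [0.50293535 0.24216508 0.034     ]
plane [-0.45159357  0.05347032  0.29348812] tilt 24.453576357594343 az -6.752589608159764 2090
stand rect ((0.4953000545501709, -0.24874848127365112), (0.26243945956230164, 0.16296330094337463), 83.3542709350586)
t 0.15 at [0.2513 0.5167 0.2306] shift_now [-308.2 -202.4  -69.2] shift_after_turn [-223.9 -293.   -69.4] turn [-0.001 -0.    -0.338] q [ 0.91  0.18  1.61 -0.    1.35 -0.21] open 1.005 F [ 0.3 -0.6 -0.3] g 0.0
```

Emit:
{"name": "jog_arm", "arguments": {"series": [[[-38,-25,-9,0,0,0,85],[-38,-25,-9,0,0,0,85],[-38,-25,-9,0,0,0,85],[-38,-25,-9,0,0,0,85],[-38,-25,-9,0,0,0,85],[-38,-25,-9,0,0,0,85],[-38,-25,-9,0,0,0,85],[-38,-25,-9,0,0,0,85],[0,0,0,0,0,-0.14,85],[0,0,0,0,0,-0.14,85]]]}}

```text
time_s: 1.15
eef_pos: [0.4383, 0.2026, 0.3034]
eef_rot: [0.0, 0.085, 0.996, 0.0]
wrist_force: [-0.7, 0.2, -0.4]
opening: 0.995
grasp_force: 0.0
```

Run:
```python
from h import *; import pickle
c=ctrl.camera("wrist"); pickle.dump(c,open("w1.pkl","wb")); cv2.imwrite("pics/w1.png",c["frame"])
plan([.503,.242,.15],down(np.radians(83.4)))
```

```text
t 1.2 at [0.4378 0.2032 0.3032] shift_now [-58.1  48.8 153.2] shift_after_turn [-60.3  46.  153.2] turn [-0.    -0.    -0.047] q [ 0.19 -0.09  1.74  0.    1.49 -1.22] open 0.997 F [ 0.1  0.5 -0.5] g 0.0
```

View pics/w1.png

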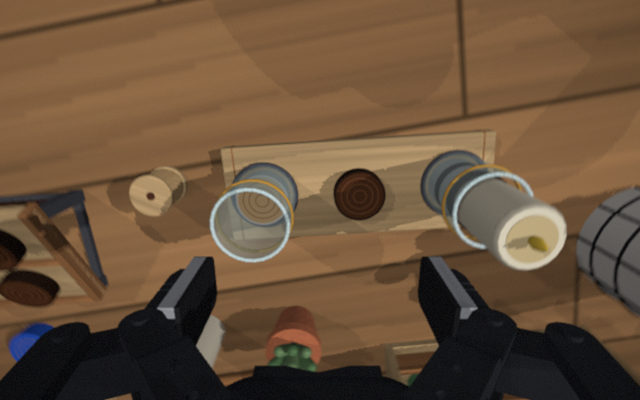

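The wrist view shows the glass mouth at about (250,224), the walnut on the plank at (360,194), the finished glass at (490,215) and the twine at (157,190). The open fingertips are at (210,262) and (430,262).

```bash
cat >> h.py <<'E'
from scipy.optimize import least_squares
def circ(X,rad=None):
    X=np.asarray(X)[:,:2]; x0=[*X.mean(0),.035]
    f=lambda p:np.hypot(X[:,0]-p[0],X[:,1]-p[1])-(rad or p[2])
    s=least_squares(f,x0,loss="soft_l1",f_scale=.001); return s.x, np.abs(f(s.x)).mean()
def dark(c,u,v,h,r=40,thr=80):
    k=(c["frame"].max(2)<thr).astype(np.uint8); m=np.zeros_like(k); m[max(0,v-r):v+r,max(0,u-r):u+r]=1
    cn=max(cv2.findContours(k*m,cv2.RETR_EXTERNAL,cv2.CHAIN_APPROX_NONE)[0],key=cv2.contourArea)
    cn=cv2.convexHull(cn)[:,0]
    return circ([ray(c,*p,h) for p in cn])
def rim(c,u,v,h=.123,r=60,show=None):
    f=c["frame"].astype(int); k=((f[...,0]>f[...,2]+5)&(f.max(2)>130)).astype(np.uint8)
    m=np.zeros_like(k); m[max(0,v-r):v+r,max(0,u-r):u+r]=1; k*=m
    if show: cv2.imwrite(show,k*255)
    ys,xs=np.nonzero(k); Q=np.array([ray(c,x,y,h) for x,y in zip(xs,ys)])
    s,e=circ(Q)
    for _ in range(6):
        g=np.abs(np.hypot(Q[:,0]-s[0],Q[:,1]-s[1])-.038)<.005; s,e=circ(Q[g],.038)
    return s[:2],e,g.sum(),len(g)
E
python3 - <<'E'
from h import *; import pickle
c=pickle.load(open("w1.pkl","rb"))
print("walnut",dark(c,360,194,.034)); print("rim",rim(c,250,224,show="pics/k.png"))
P=cloud(c); p,r,o=pose()
T=r.inv().apply(P.reshape(-1,3)-p).reshape(P.shape)
for v in (258,264,270,280):
  print(v,[tuple((T[v,u]*1e3).round(0)) for u in (190,200,208,425,432,440)])
f=c["frame"]; print([f[224,u].tolist() for u in (209,211,213,290,292)])
E
```

```text
walnut (array([0.49902682, 0.24435201, 0.03255787]), np.float64(0.0005975542342097408))
rim (array([0.4831956 , 0.12706817]), np.float64(0.000888680282965332), np.int64(774), 785)
258 [(np.float64(-156.0), np.float64(-181.0), np.float64(303.0)), (np.float64(12.0), np.float64(-46.0), np.float64(-19.0)), (np.float64(12.0), np.float64(-43.0), np.float64(-20.0)), (np.float64(11.0), np.float64(42.0), np.float64(-19.0)), (np.float64(11.0), np.float64(45.0), np.float64(-19.0)), (np.float64(11.0), np.float64(48.0), np.float64(-19.0))]
264 [(np.float64(11.0), np.float64(-49.0), np.float64(-23.0)), (np.float64(11.0), np.float64(-45.0), np.float64(-24.0)), (np.float64(9.0), np.float64(-43.0), np.float64(-19.0)), (np.float64(8.0), np.float64(42.0), np.float64(-19.0)), (np.float64(11.0), np.float64(43.0), np.float64(-25.0)), (np.float64(11.0), np.float64(46.0), np.float64(-25.0))]
270 [(np.float64(11.0), np.float64(-47.0), np.float64(-28.0)), (np.float64(12.0), np.float64(-43.0), np.float64(-29.0)), (np.float64(7.0), np.float64(-43.0), np.float64(-20.0)), (np.float64(6.0), np.float64(42.0), np.float64(-19.0)), (np.float64(10.0), np.float64(42.0), np.float64(-27.0)), (np.float64(10.0), np.float64(45.0), np.float64(-28.0))]
280 [(np.float64(11.0), np.float64(-45.0), np.float64(-35.0)), (np.float64(8.0), np.float64(-43.0), np.float64(-29.0)), (np.float64(3.0), np.float64(-43.0), np.float64(-21.0)), (np.float64(2.0), np.float64(42.0), np.float64(-21.0)), (np.float64(7.0), np.float64(42.0), np.float64(-29.0)), (np.float64(11.0), np.float64(43.0), np.float64(-35.0))]
[[99, 108, 116], [198, 197, 181], [174, 175, 161], [127, 143, 146], [52, 117, 158]]
```

Run:
```python
from h import *
plan([.499,.2444,.018],down(np.radians(83.4)))
```

```text
t 1.2 at [0.4378 0.2032 0.3032] shift_now [-53.8  50.5 285.2] shift_after_turn [-56.1  47.9 285.2] turn [-0.    -0.    -0.047] q [ 0.19 -0.09  1.74  0.    1.49 -1.22] open 0.997 F [ 0.1  0.5 -0.5] g 0.0
```

Emit:
{"name": "jog_arm", "arguments": {"series": [[[0,0,0,0,0,-0.047,85],[-9,8,30,0,0,0,85],[-9,8,30,0,0,0,85],[-9,8,30,0,0,0,85],[-9,8,30,0,0,0,85],[-9,8,30,0,0,0,85],[-11,8,30,0,0,0,85],[0,0,30,0,0,0,85],[0,0,10,0,0,0,85],[0,0,0,0,0,0,85]]]}}

```text
time_s: 2.2
eef_pos: [0.4972, 0.2446, 0.0815]
eef_rot: [-0.002, 0.063, 0.998, -0.001]
wrist_force: [1.0, -1.0, 0.3]
opening: 1.0
grasp_force: 0.0
```

Run:
```python
from h import *; import pickle
plan([.499,.2444,.018],down(np.radians(83.4)))
c=ctrl.camera("wrist"); pickle.dump(c,open("w2.pkl","wb"))
p,r,o=pose(); d=r.apply([0,0,0])
q=rot(c).T@(np.array([.499,.2444,.034])-np.array(c["xyz"])); u,v=int(c["fx"]*q[0]/q[2]+c["cx"]),int(c["fy"]*q[1]/q[2]+c["cy"]); print(u,v)
print(dark(c,u,v,.034,r=75))
cv2.imwrite("pics/w2.png",c["frame"])
```

```text
t 2.2 at [0.4972 0.2446 0.0815] shift_now [-2.   0.1 63.5] shift_after_turn [-1.8  0.  63.5] turn [-0.002 -0.004 -0.012] q [ 0.24  0.32  1.77 -0.    1.06 -1.2 ] open 1.0 F [ 1.  -1.   0.3] g 0.0
316 225
(array([0.49986085, 0.24461083, 0.03259296]), np.float64(0.000638461117839082))
```

View pics/w2.png

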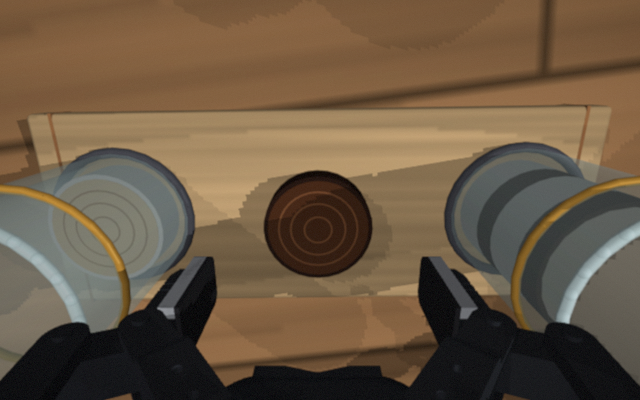

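The walnut slice is centred between the fingers at (318,224), with clear space on both sides.

Emit:
{"name": "jog_arm", "arguments": {"series": [[[-2,0,16,0,0,-0.01,85],[0,0,16,0,0,0,85],[0,0,16,0,0,0,85],[0,0,11,0,0,0,85],[0,0,4,0,0,0,85],[0,0,0,0,0,0,85],[0,0,0,0,0,0,50],[0,0,0,0,0,0,50],[0,0,0,0,0,0,50],[0,0,0,0,0,0,50]]]}}

```text
time_s: 3.25
eef_pos: [0.502, 0.2449, 0.022]
eef_rot: [0.001, 0.058, 0.998, 0.0]
wrist_force: [-1.5, 0.3, 7.0]
opening: 0.716
grasp_force: 63.4
```

Run:
```python
from h import *; import pickle
plan([.483,.1268,.2],down(np.radians(83.4)))
```

```text
t 3.25 at [0.502  0.2449 0.022 ] shift_now [   4.9 -119.4 -178.1] shift_after_turn [   5.3 -119.5 -178. ] turn [ 0.001  0.002 -0.   ] q [ 0.24  0.42  1.78 -0.    0.94 -1.21] open 0.716 F [-1.5  0.3  7. ] g 63.4
```

Emit:
{"name": "jog_arm", "arguments": {"series": [[[0,0,-10,0,0,0,50],[0,0,-30,0,0,0,50],[0,0,-40,0,0,0,50],[0,0,-40,0,0,0,50],[2,-30,-40,0,0,0,50],[2,-30,-18,0,0,0,50],[1,-30,0,0,0,0,50],[0,-20,0,0,0,0,50],[0,-9,0,0,0,0,50],[0,0,0,0,0,0,50]]]}}

```text
time_s: 4.25
eef_pos: [0.4824, 0.1263, 0.1989]
eef_rot: [0.0, 0.059, 0.998, 0.0]
wrist_force: [0.2, -0.1, -1.0]
opening: 0.713
grasp_force: 65.1
```

Run:
```python
from h import *; import pickle
plan([.483,.1268,.2],down(np.radians(83.4)))
c=ctrl.camera("wrist"); pickle.dump(c,open("w3.pkl","wb")); cv2.imwrite("pics/w3.png",c["frame"])
```

```text
t 4.25 at [0.4824 0.1263 0.1989] shift_now [-0.6  0.5 -1.1] shift_after_turn [-0.6  0.5 -1.1] turn [ 0.     0.001 -0.002] q [ 0.02  0.04  1.83  0.    1.27 -1.44] open 0.713 F [ 0.2 -0.1 -1. ] g 65.1
```

View pics/w3.png

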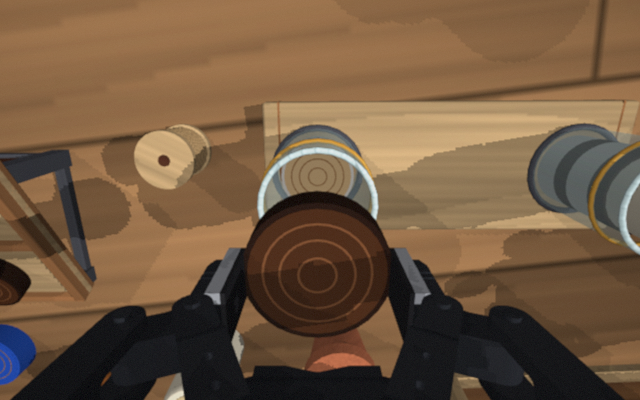

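The slice is held flat: its rings are centred at (317,274), with the glass mouth visible behind it at about (318,195).

```bash
cat >> h.py <<'E'
def held(c,u,v,lo,hi,r=85):
    "top face of held slice: tool-frame plane height & circle centre. lo/hi: max-channel bounds of the face"
    p,rr,o=pose(); P=cloud(c); T=rr.inv().apply(P.reshape(-1,3)-p).reshape(P.shape)
    z=np.median(T[v-12:v+13,u-12:u+13,2]); k=(abs(T[...,2]-z)<.003)&(np.hypot(T[...,0],T[...,1])<.045)
    m=c["frame"].max(2); k=(k&(m>=lo)&(m<=hi)).astype(np.uint8); k=cv2.morphologyEx(k,cv2.MORPH_OPEN,np.ones((5,5)))
    n,lab,st,ce=cv2.connectedComponentsWithStats(k); k=(lab==lab[v,u]).astype(np.uint8)
    cn=cv2.convexHull(max(cv2.findContours(k,cv2.RETR_EXTERNAL,cv2.CHAIN_APPROX_NONE)[0],key=cv2.contourArea))[:,0]
    Q=T[k>0]; A=np.c_[Q[:,:2],np.ones(len(Q))]; co=np.linalg.lstsq(A,Q[:,2],rcond=None)[0]
    M=rr.as_matrix().T@rot(c); o0=rr.inv().apply(np.array(c["xyz"])-p)
    D=np.c_[(cn[:,0]-c["cx"])/c["fx"],(cn[:,1]-c["cy"])/c["fy"],np.ones(len(cn))]@M.T
    X=o0+D*((z-o0[2])/D[:,2])[:,None]
    return "face z in tool",round(z*1e3,1),"tilt",co[:2].round(3),"circle",circ(X), "centre px",(T[v,u]*1e3).round(1)
E
python3 - <<'E'
from h import *; import pickle
c=pickle.load(open("w3.pkl","rb"))
print([c["frame"][y,317].tolist() for y in range(190,212,3)],[c["frame"][y,317].tolist() for y in range(318,340,3)])
print(held(c,317,274,30,255))
print(rim(c,317,190,r=65))
E
```

```text
[[73, 99, 119], [12, 17, 22], [10, 12, 20], [8, 14, 23], [13, 18, 29], [23, 29, 44], [26, 36, 55], [27, 45, 78]] [[19, 31, 50], [33, 52, 80], [20, 33, 57], [24, 39, 70], [26, 43, 72], [26, 37, 62], [14, 24, 38], [33, 49, 87]]
('face z in tool', np.float64(-12.7), 'tilt', array([-0.001,  0.001]), 'circle', (array([ 0.00120221, -0.00066468,  0.0313926 ]), np.float64(0.0003660624590838846)), 'centre px', array([  0.2,  -0.6, -11.6]))
(array([0.48308692, 0.12656911]), np.float64(0.0009308246253352149), np.int64(1126), 1126)
```

Emit:
{"name": "jog_arm", "arguments": {"series": [[[-1.8,1.1,10,0,0,0,50],[0,0,15,0,0,0,50],[0,0,15,0,0,0,50],[0,0,15,0,0,0,50],[0,0,10,0,0,0,50],[0,0,4,0,0,0,50],[0,0,0,0,0,0,50],[0,0,0,0,0,0,50],[0,0,0,0,0,0,50],[0,0,0,0,0,0,50]]]}}

```text
time_s: 5.3
eef_pos: [0.4847, 0.1279, 0.1299]
eef_rot: [0.001, 0.058, 0.998, 0.0]
wrist_force: [-0.5, 0.5, -0.5]
opening: 0.714
grasp_force: 65.1
```

Run:
```python
from h import *; import pickle
plan([.4843,.1272,.121],down(np.radians(83.4)))
c=ctrl.camera("wrist")
print(rim(c,317,215,r=90)); print(held(c,317,274,30,255)); cv2.imwrite("pics/w4.png",c["frame"])
```

```text
t 5.3 at [0.4847 0.1279 0.1299] shift_now [ 0.3 -0.7  8.9] shift_after_turn [ 0.3 -0.7  8.9] turn [ 0.     0.001 -0.001] q [ 0.02  0.14  1.88  0.    1.12 -1.43] open 0.714 F [-0.5  0.5 -0.5] g 65.1
(array([0.48314918, 0.12656644]), np.float64(0.0009590275373552281), np.int64(1993), 1993)
('face z in tool', np.float64(-12.6), 'tilt', array([-0.001,  0.001]), 'circle', (array([0.00124719, 0.00042364, 0.03129925]), np.float64(0.00042993355569063155)), 'centre px', array([  0.8,   0.2, -12.4]))
```

View pics/w4.png

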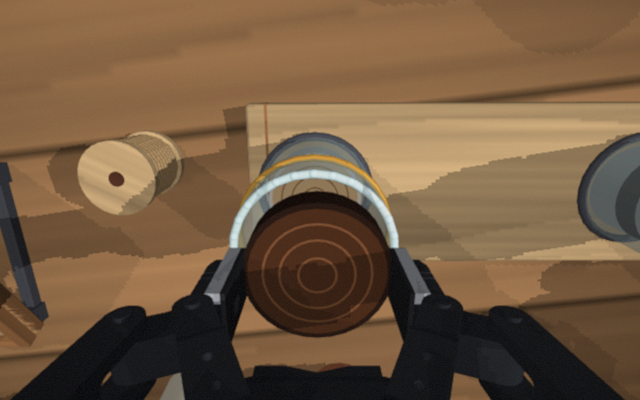

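The slice sits over the mouth, with the rim's sides at 232 and 398 and the disc centred at 317. I'm lowering it into the mouth and releasing.

Emit:
{"name": "jog_arm", "arguments": {"series": [[[0.3,-0.9,3,0,0,0,50],[0,0,3,0,0,0,50],[0,0,2.5,0,0,0,50],[0,0,0,0,0,0,50],[0,0,0,0,0,0,50],[0,0,0,0,0,0,85],[0,0,0,0,0,0,85],[0,0,0,0,0,0,85],[0,0,-20,0,0,0,85],[0,0,-40,0,0,0,85]]]}}

```text
time_s: 6.35
eef_pos: [0.4812, 0.1269, 0.1784]
eef_rot: [-0.004, 0.058, 0.998, -0.0]
wrist_force: [0.9, 0.8, 0.6]
opening: 0.997
grasp_force: 0.0
```

Run:
```python
from h import *; import pickle
plan([.4843,.1272,.26],down(np.radians(83.4)))
c=ctrl.camera("wrist"); P=cloud(c); pickle.dump(c,open("w5.pkl","wb"))
k=np.hypot(P[...,0]-.483,P[...,1]-.1266)<.031
q=P[k&(P[...,2]>0.01)&(P[...,2]<.09)]; A=np.c_[q[:,0]-.483,q[:,1]-.1266,np.ones(len(q))]
print(len(q),np.linalg.lstsq(A,q[:,2],rcond=None)[0],np.percentile(q[:,2],[5,50,95]))
cv2.imwrite("pics/w5.png",c["frame"])
```

```text
t 6.35 at [0.4812 0.1269 0.1784] shift_now [ -2.4   0.6 -81.6] shift_after_turn [ -3.    0.7 -81.6] turn [-0.001 -0.007 -0.001] q [ 0.02  0.07  1.84 -0.    1.24 -1.44] open 0.997 F [0.9 0.8 0.6] g 0.0
4089 [-0.00410449  0.00091003  0.05817653] [0.05707502 0.05816398 0.05929623]
```

View pics/w5.png

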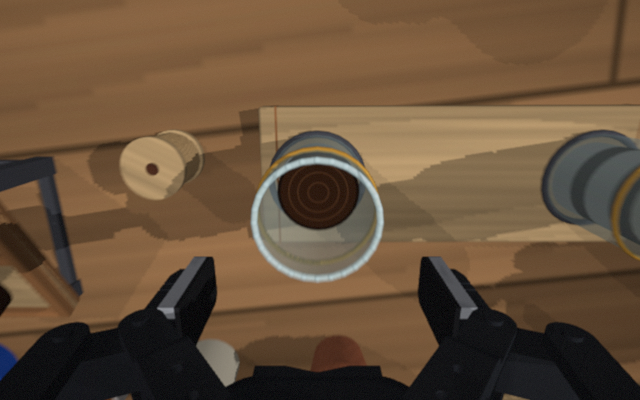

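The walnut lies flat in the glass at (318,190), with its top at z=58.2 mm against the expected 58 mm. Next I move to the stand, which needs the tool tilted.

Run:
```python
from h import *
plan([.52,-.19,.22],down(np.radians(83.3),np.radians(25),np.radians(-6.7)))
```

```text
t 6.4 at [0.4864 0.1272 0.1873] shift_now [ -70.2 -311.2  -32.5] shift_after_turn [ -50.  -311.1  -59.4] turn [0.001 0.443 0.002] q [ 0.02  0.06  1.83  0.    1.24 -1.44] open 0.997 F [5.2 1.5 6.1] g 0.0
```

Emit:
{"name": "jog_arm", "arguments": {"series": [[[-10,-44,-5,0,0,0,85],[-10,-44,-5,0,0,0,85],[-10,-44,-5,0,0,0,85],[-10,-44,-5,0,0,0,85],[-10,-44,-5,0,0,0,85],[-10,-44,-5,0,0,0,85],[-10,-44,-5,0,0,0,85],[0,0,0,0,0.147,0,85],[0,0,0,0,0.147,0,85],[0,0,0,0,0.147,0,85]]]}}

```text
time_s: 7.4
eef_pos: [0.5182, -0.1883, 0.2171]
eef_rot: [-0.22, 0.058, 0.974, 0.012]
wrist_force: [0.5, -0.4, 0.2]
opening: 0.997
grasp_force: 0.0
```

Run:
```python
from h import *; import pickle
c=ctrl.camera("wrist"); pickle.dump(c,open("w6.pkl","wb")); cv2.imwrite("pics/w6.png",c["frame"])
plan([.52,-.19,.22],down(np.radians(83.3),np.radians(25),np.radians(-6.7)))
```

```text
t 7.45 at [ 0.5182 -0.1873  0.2112] shift_now [ 2.  -2.4 -8.9] shift_after_turn [ 1.8 -2.4 -8.9] turn [ 0.002 -0.022  0.001] q [-0.47  0.47  1.34 -0.16  1.76 -1.92] open 0.993 F [-3.6  1.  -2.9] g 0.0
```

View pics/w6.png

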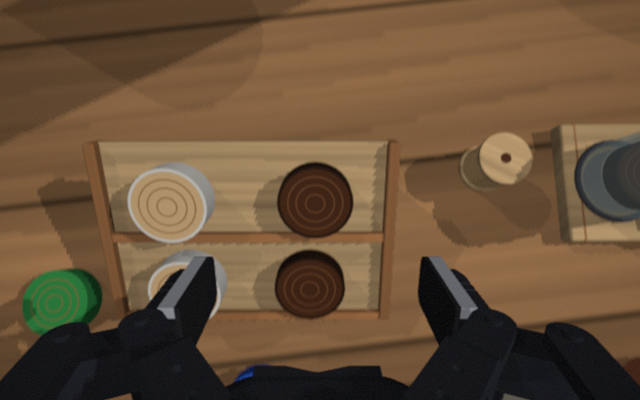

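The wrist view shows the high row nearer the robot, with birch at (167,205) and walnut at (315,200). The low row is below it, and the green look-alike is apart at (60,300).

```bash
cat >> h.py <<'E'
def tn(az=np.radians(-6.7),t=np.radians(25)): return np.array([np.sin(t)*np.cos(az),np.sin(t)*np.sin(az),np.cos(t)])
def face(c,u,v,n=None,rad=None):
    P=cloud(c); q=P[v-8:v+9,u-8:u+9].reshape(-1,3); p0=np.median(q,0)
    k=np.linalg.norm(P-p0,axis=2)<.028; Q=P[k]; w=np.linalg.svd(Q-Q.mean(0))[2][2]; w*=np.sign(w[2])
    n=w if n is None else n
    h=np.median((Q-p0)@n); k=(abs((P-p0)@n-h)<.004)&(np.linalg.norm(P-p0,axis=2)<.045)
    k=cv2.morphologyEx(k.astype(np.uint8),cv2.MORPH_OPEN,np.ones((3,3))); lab=cv2.connectedComponents(k)[1]; k=(lab==lab[v,u]).astype(np.uint8)
    cn=cv2.convexHull(max(cv2.findContours(k,cv2.RETR_EXTERNAL,cv2.CHAIN_APPROX_NONE)[0],key=cv2.contourArea))[:,0]
    D=np.c_[(cn[:,0]-c["cx"])/c["fx"],(cn[:,1]-c["cy"])/c["fy"],np.ones(len(cn))]@rot(c).T; o=np.array(c["xyz"])
    X=o+D*(((p0+h*n-o)@n)/(D@n))[:,None]
    e1=np.cross([0,1,0],n); e1/=np.linalg.norm(e1); e2=np.cross(n,e1)
    s,e=circ(np.c_[(X-p0)@e1,(X-p0)@e2]); ctr=p0+h*n+s[0]*e1+s[1]*e2
    return ctr.round(4),s[2].round(4),e.round(5),"fit n",w.round(3),"tilt/az",np.degrees([np.arccos(w[2]),np.arctan2(w[1],w[0])]).round(1)
E
python3 - <<'E'
from h import *; import pickle
c=pickle.load(open("w6.pkl","rb")); n=tn(); print(n)
for nm,u,v in [("wal_hi",315,200),("wal_lo",309,285),("bir_hi",167,205)]: print(nm,face(c,u,v,n))
P=cloud(c); B=P[155:225,225:265].reshape(-1,3); print("board",B.mean(0), np.linalg.svd(B-B.mean(0))[2][2])
w=face(c,315,200,n)[0]; b=face(c,167,205,n)[0]
for s in (w,b): print("height over board",((s-B.mean(0))@n).round(4))
d=(w-b); print("row az",np.degrees(np.arctan2(d[1],d[0])),np.linalg.norm(d))
E
```

```text
[ 0.41973205 -0.04930718  0.90630779]
wal_hi (array([ 0.4766, -0.1858,  0.0882]), np.float64(0.0319), np.float64(0.00015), 'fit n', array([ 0.417, -0.048,  0.908]), 'tilt/az', array([24.8, -6.6]))
wal_lo (array([ 0.5492, -0.1995,  0.0538]), np.float64(0.0323), np.float64(0.0003), 'fit n', array([ 0.395, -0.045,  0.917]), 'tilt/az', array([23.4, -6.5]))
bir_hi (array([ 0.5658, -0.1924,  0.0555]), np.float64(0.3287), np.float64(0.00014), 'fit n', array([ 0.418, -0.048,  0.907]), 'tilt/az', array([24.9, -6.5]))
board [ 0.4567443  -0.244686    0.07722064] [ 0.03683096  0.96072902 -0.27503314]
height over board 0.0154
height over board 0.0235
row az 175.76833726068537 0.09523387002532235
```

Run:
```python
from h import *
f=np.array([.4766,-.1858,.0882]); plan(f-.012*tn(),down(np.radians(83.3),np.radians(25),np.radians(-6.7)))
```

```text
t 7.45 at [ 0.5182 -0.1873  0.2112] shift_now [-17.5  -3.6 140.6] shift_after_turn [-14.4  -3.3 141. ] turn [ 0.002 -0.022  0.001] q [-0.47  0.47  1.34 -0.16  1.76 -1.92] open 0.993 F [-3.6  1.  -2.9] g 0.0
```

Emit:
{"name": "jog_arm", "arguments": {"series": [[[-5,-2,20,0,0,0,85],[-5,-1,25,0,0,0,85],[-4,0,25,0,0,0,85],[0,0,20,0,0,0,85],[0,0,5,0,0,0,85],[0,0,0,0,0,0,85],[0,0,0,0,0,0,85],[0,0,0,0,0,0,85],[0,0,0,0,0,0,85],[0,0,0,0,0,0,85]]]}}

```text
time_s: 8.45
eef_pos: [0.4902, -0.187, 0.1245]
eef_rot: [-0.218, 0.056, 0.974, 0.012]
wrist_force: [1.0, 1.0, 0.3]
opening: 0.994
grasp_force: 0.0
```

Run:
```python
from h import *; import pickle
c=ctrl.camera("wrist"); pickle.dump(c,open("w7.pkl","wb")); cv2.imwrite("pics/w7.png",c["frame"])
f=np.array([.4766,-.1858,.0882]); q=rot(c).T@(f-np.array(c["xyz"])); u,v=int(c["fx"]*q[0]/q[2]+c["cx"]),int(c["fy"]*q[1]/q[2]+c["cy"]); print(u,v)
g=face(c,u,v,tn()); print(g)
plan(g[0]-.012*tn(),down(np.radians(83.3),np.radians(25),np.radians(-6.7)))
```

```text
316 233
(array([ 0.4768, -0.1856,  0.0882]), np.float64(0.032), np.float64(0.00016), 'fit n', array([ 0.419, -0.05 ,  0.907]), 'tilt/az', array([25. , -6.8]))
t 8.5 at [ 0.49   -0.1869  0.1243] shift_now [-3.4 -0.2 50.3] shift_after_turn [-3.2 -0.2 50.3] turn [-0.001 -0.004  0.001] q [-0.49  0.5   1.49 -0.16  1.57 -1.92] open 0.994 F [0.2 0.3 0.6] g 0.0
```

Emit:
{"name": "jog_arm", "arguments": {"series": [[[-3,0,14,0,0,0,85],[0,0,14,0,0,0,85],[0,0,13,0,0,0,85],[0,0,7,0,0,0,85],[0,0,2,0,0,0,85],[0,0,0,0,0,0,85],[0,0,0,0,0,0,50],[0,0,0,0,0,0,50],[0,0,0,0,0,0,50],[0,0,0,0,0,0,50]]]}}

```text
time_s: 9.5
eef_pos: [0.4723, -0.1851, 0.0786]
eef_rot: [-0.217, 0.057, 0.974, 0.012]
wrist_force: [0.8, 0.2, 5.5]
opening: 0.714
grasp_force: 64.8
```

Run:
```python
from h import *
plan([.4843,.1272,.2],down(np.radians(83.4)))
```

```text
t 9.5 at [ 0.4723 -0.1851  0.0786] shift_now [ 73.5 311.5 -99.9] shift_after_turn [  24.   311.6 -121.4] turn [-0.001 -0.438 -0.001] q [-0.5   0.53  1.55 -0.16  1.47 -1.91] open 0.714 F [0.8 0.2 5.5] g 64.8
```

Emit:
{"name": "jog_arm", "arguments": {"series": [[[0,0,-10,0,0,0,50],[0,0,-30,0,0,0,50],[0,0,-40,0,0,0,50],[0,0,-40,0,0,0,50],[0,0,-10,0,-0.1,0,50],[0,30,0,0,-0.12,0,50],[0,40,0,0,-0.12,0,50],[0,40,0,0,-0.1,0,50],[0,40,0,0,0,0,50],[0,40,0,0,0,0,50]]]}}

```text
time_s: 10.5
eef_pos: [0.5476, -0.0008, 0.196]
eef_rot: [0.0, 0.058, 0.998, -0.0]
wrist_force: [0.2, -0.2, -0.2]
opening: 0.712
grasp_force: 64.8
```

Run:
```python
from h import *
plan([.4843,.1272,.2],down(np.radians(83.4)))
```

```text
t 10.5 at [ 0.5476 -0.0008  0.196 ] shift_now [ 77.8 119.8  -4.1] shift_after_turn [ 77.6 119.9  -4. ] turn [-0.     0.    -0.001] q [-0.22  0.15  1.71 -0.    1.28 -1.67] open 0.712 F [ 0.2 -0.2 -0.2] g 64.8
```

Emit:
{"name": "jog_arm", "arguments": {"series": [[[18,27,-1,0,0,0,50],[20,30,-1,0,0,0,50],[20,30,-1,0,0,0,50],[14,23,-1,0,0,0,50],[6,10,0,0,0,0,50],[0,0,0,0,0,0,50],[0,0,20,0,0,0,50],[0,0,20,0,0,0,50],[0,0,15,0,0,0,50],[0,0,5,0,0,0,50]]]}}

```text
time_s: 11.5
eef_pos: [0.4841, 0.1246, 0.1374]
eef_rot: [-0.002, 0.058, 0.998, -0.0]
wrist_force: [-0.6, 0.3, -0.5]
opening: 0.715
grasp_force: 64.9
```

```bash
cat > ins.py <<'E'
from h import *; import sys
c=ctrl.camera("wrist")
print(rim(c,317,205,r=95)); print(held(c,317,270,int(sys.argv[1]),255)); cv2.imwrite(sys.argv[2],c["frame"])
plan([.4831,.1266,.121],down(np.radians(83.4)))
E
python3 ins.py 30 pics/w8.png
```

```text
(array([0.48324236, 0.1265703 ]), np.float64(0.0009489303124148583), np.int64(1916), 1916)
('face z in tool', np.float64(-10.9), 'tilt', array([0.003, 0.   ]), 'circle', (array([-1.99121043e-04,  7.05908953e-05,  3.14317662e-02]), np.float64(0.0004561754299849825)), 'centre px', array([  2.2,  -0. , -11.5]))
t 11.55 at [0.4841 0.1248 0.1374] shift_now [ 1.2  1.7 16.4] shift_after_turn [ 1.2  1.7 16.4] turn [-0.001 -0.004 -0.002] q [ 0.01  0.13  1.87 -0.    1.15 -1.44] open 0.708 F [-0.8 -0.5 -0.8] g 64.9
```

Emit:
{"name": "jog_arm", "arguments": {"series": [[[1.3,1.7,4,0,0,0,50],[0,0,5,0,0,0,50],[0,0,5,0,0,0,50],[0,0,2.5,0,0,0,50],[0,0,0,0,0,0,50],[0,0,0,0,0,0,85],[0,0,0,0,0,0,85],[0,0,0,0,0,0,85],[0,0,-20,0,0,0,85],[0,0,-40,0,0,0,85]]]}}

```text
time_s: 12.55
eef_pos: [0.481, 0.1276, 0.1803]
eef_rot: [-0.004, 0.058, 0.998, -0.0]
wrist_force: [0.2, -0.4, 0.1]
opening: 0.995
grasp_force: 0.0
```

```bash
cat > chk.py <<'E'
from h import *; import sys
c=ctrl.camera("wrist"); P=cloud(c); k=np.hypot(P[...,0]-.483,P[...,1]-.1266)<.031
q=P[k&(P[...,2]>0.01)&(P[...,2]<.118)]; A=np.c_[q[:,0]-.483,q[:,1]-.1266,np.ones(len(q))]
print(len(q),np.linalg.lstsq(A,q[:,2],rcond=None)[0],np.percentile(q[:,2],[5,50,95])); cv2.imwrite(sys.argv[1],c["frame"])
E
python3 chk.py pics/w9.png
python3 - <<'E'
from h import *
plan([.50,-.25,.24],down(np.radians(83.3),np.radians(25),np.radians(-6.7)))
E
```

```text
4810 [ 0.002872   -0.00567986  0.07408751] [0.07300251 0.07412681 0.07524989]
t 12.6 at [0.4862 0.128  0.1892] shift_now [ -57.6 -373.8  -50.8] shift_after_turn [ -31.  -373.8  -70.5] turn [0.001 0.442 0.002] q [ 0.02  0.06  1.83  0.    1.25 -1.43] open 0.996 F [3.5 1.4 4.9] g 0.0
```

Emit:
{"name": "jog_arm", "arguments": {"series": [[[-13,-42,-4,0,0,0,85],[-14,-43,-4,0,0,0,85],[-14,-43,-4,0,0,0,85],[-14,-43,-4,0,0,0,85],[-14,-43,-4,0,0,0,85],[-13,-43,0,0,0,0,85],[0,-43,0,0,0.11,0,85],[0,-43,0,0,0.11,0,85],[0,-43,0,0,0.11,0,85],[0,-42,0,0,0.11,0,85]]]}}

```text
time_s: 13.6
eef_pos: [0.5156, -0.3091, 0.2032]
eef_rot: [-0.22, 0.057, 0.974, 0.012]
wrist_force: [0.4, 0.2, -0.0]
opening: 1.0
grasp_force: 0.0
```

```bash
cat > st.py <<'E'
from h import *; import sys
c=ctrl.camera("wrist"); cv2.imwrite(sys.argv[1],c["frame"])
f=np.array(eval(sys.argv[2])); q=rot(c).T@(f-np.array(c["xyz"])); u,v=int(c["fx"]*q[0]/q[2]+c["cx"]),int(c["fy"]*q[1]/q[2]+c["cy"]); print(u,v,c["frame"][v,u])
g=face(c,u,v,tn()); print(g)
plan(g[0]-.015*tn(),down(np.radians(83.3),np.radians(25),np.radians(-6.7)))
E
python3 st.py pics/w10.png [.4665,-.3014,.0955]
```

```text
319 189 [105 142 170]
(array([ 0.4662, -0.3057,  0.0954]), np.float64(0.0319), np.float64(0.00013), 'fit n', array([ 0.42 , -0.044,  0.906]), 'tilt/az', array([25., -6.]))
t 13.65 at [ 0.5141 -0.3149  0.1973] shift_now [ -1.3   3.4 127.9] shift_after_turn [  1.    3.5 127.9] turn [ 0.001 -0.018 -0.003] q [-0.63  0.58  1.21 -0.22  1.75 -2.08] open 0.996 F [-5.1 -1.1 -4.4] g 0.0
```

Emit:
{"name": "jog_arm", "arguments": {"series": [[[0,3,20,0,0,0,85],[0,0,25,0,0,0,85],[0,0,25,0,0,0,85],[0,0,8,0,0,0,85],[0,0,2,0,0,0,85],[0,0,0,0,0,0,85],[0,0,0,0,0,0,85],[0,0,0,0,0,0,85],[0,0,0,0,0,0,85],[0,0,0,0,0,0,85]]]}}

```text
time_s: 14.65
eef_pos: [0.4823, -0.3001, 0.1305]
eef_rot: [-0.218, 0.056, 0.974, 0.012]
wrist_force: [-0.2, -0.0, 0.6]
opening: 0.997
grasp_force: 0.0
```

```bash
python3 st.py pics/w11.png [.4662,-.3057,.0954]
```

```text
303 230 [100 136 163]
(array([ 0.4663, -0.3055,  0.0955]), np.float64(0.032), np.float64(0.00015), 'fit n', array([ 0.42 , -0.049,  0.906]), 'tilt/az', array([25. , -6.7]))
t 14.7 at [ 0.4821 -0.3     0.1303] shift_now [-1.3 -7.3 52.9] shift_after_turn [-1.  -7.3 52.9] turn [-0.001 -0.004  0.001] q [-0.64  0.56  1.38 -0.22  1.59 -2.06] open 0.999 F [-0.1  0.1 -0. ] g 0.0
```

Emit:
{"name": "jog_arm", "arguments": {"series": [[[-1,-7.3,10,0,0,0,85],[0,0,15,0,0,0,85],[0,0,15,0,0,0,85],[0,0,10,0,0,0,85],[0,0,2.5,0,0,0,85],[0,0,0,0,0,0,85],[0,0,0,0,0,0,50],[0,0,0,0,0,0,50],[0,0,0,0,0,0,50],[0,0,0,0,0,0,50]]]}}

```text
time_s: 15.7
eef_pos: [0.4609, -0.3054, 0.0835]
eef_rot: [-0.217, 0.057, 0.974, 0.012]
wrist_force: [1.5, 0.1, 5.9]
opening: 0.716
grasp_force: 65.5
```

Emit:
{"name": "jog_arm", "arguments": {"series": [[[0,0,-10,0,0,0,50],[0,0,-30,0,0,0,50],[0,0,-40,0,0,0,50],[0,0,-40,0,0,0,50],[0,0,-10,0,-0.1,0,50],[0,30,0,0,-0.12,0,50],[0,40,0,0,-0.12,0,50],[0,40,0,0,-0.1,0,50],[0,40,0,0,0,0,50],[0,40,0,0,0,0,50]]]}}

```text
time_s: 16.7
eef_pos: [0.536, -0.1209, 0.2005]
eef_rot: [-0.0, 0.058, 0.998, 0.0]
wrist_force: [0.1, -0.2, -0.7]
opening: 0.717
grasp_force: 65.0
```

Run:
```python
from h import *
plan([.4831,.1266,.2],down(np.radians(83.4)))
```

```text
t 16.7 at [ 0.536  -0.1209  0.2005] shift_now [ 81.4 239.6   0.5] shift_after_turn [ 81.  239.7   0.5] turn [-0.    -0.    -0.001] q [-0.44  0.15  1.7  -0.    1.29 -1.89] open 0.717 F [ 0.1 -0.2 -0.7] g 65.0
```

Emit:
{"name": "jog_arm", "arguments": {"series": [[[14,42,0,0,0,0,50],[15,44,0,0,0,0,50],[15,44,0,0,0,0,50],[15,44,0,0,0,0,50],[13,40,0,0,0,0,50],[7,20,0,0,0,0,50],[2,6,0,0,0,0,50],[0,0,20,0,0,0,50],[0,0,20,0,0,0,50],[0,0,10,0,0,0,50]]]}}

```text
time_s: 17.7
eef_pos: [0.4833, 0.1248, 0.1484]
eef_rot: [-0.002, 0.058, 0.998, -0.0]
wrist_force: [-0.6, -0.6, -0.8]
opening: 0.718
grasp_force: 65.0
```

Emit:
{"name": "jog_arm", "arguments": {"series": [[[0,0,5,0,0,0,50],[0,0,0,0,0,0,50],[0,0,0,0,0,0,50],[0,0,0,0,0,0,50],[0,0,0,0,0,0,50],[0,0,0,0,0,0,50],[0,0,0,0,0,0,50],[0,0,0,0,0,0,50],[0,0,0,0,0,0,50],[0,0,0,0,0,0,50]]]}}

```text
time_s: 18.7
eef_pos: [0.4841, 0.1254, 0.1448]
eef_rot: [-0.001, 0.058, 0.998, 0.0]
wrist_force: [-0.0, -0.6, -0.8]
opening: 0.717
grasp_force: 65.0
```

```bash
python3 ins.py 90 pics/w12.png
```

```text
(array([0.48318582, 0.12657956]), np.float64(0.00087671236494664), np.int64(1735), 1735)
('face z in tool', np.float64(-13.5), 'tilt', array([ 0.004, -0.001]), 'circle', (array([2.74578604e-04, 5.25672632e-06, 3.18399659e-02]), np.float64(0.00018917172121219207)), 'centre px', array([  3.1,   0.1, -12.9]))
t 18.75 at [0.4841 0.1254 0.1448] shift_now [ 1.1  1.1 23.8] shift_after_turn [ 1.1  1.1 23.8] turn [-0.    -0.001 -0.001] q [ 0.02  0.11  1.87  0.    1.16 -1.44] open 0.715 F [-0.1 -0.1 -0.9] g 65.0
```

View pics/w12.png

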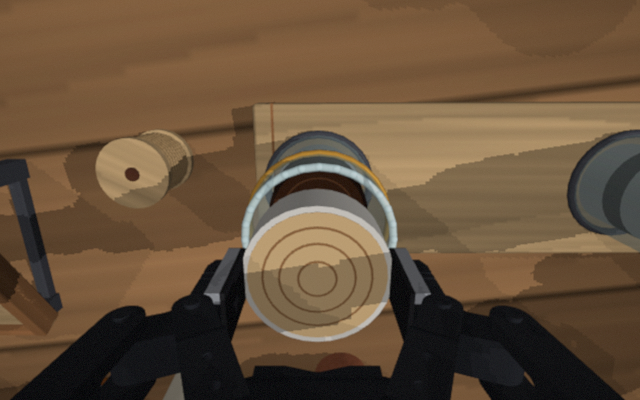

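The birch slice is held flat, centred at (317,275) and aligned with the mouth, whose sides are at 243 and 397.

Emit:
{"name": "jog_arm", "arguments": {"series": [[[0.8,1.1,5,0,0,0,50],[0,0,6,0,0,0,50],[0,0,6,0,0,0,50],[0,0,5,0,0,0,50],[0,0,1.5,0,0,0,50],[0,0,0,0,0,0,50],[0,0,0,0,0,0,85],[0,0,0,0,0,0,85],[0,0,0,0,0,0,85],[0,0,-10,0,0,0,85]]]}}

```text
time_s: 19.75
eef_pos: [0.4824, 0.1265, 0.1307]
eef_rot: [-0.002, 0.058, 0.998, -0.0]
wrist_force: [-0.1, -0.4, -0.3]
opening: 0.992
grasp_force: 0.0
```

Emit:
{"name": "jog_arm", "arguments": {"series": [[[0,0,-30,0,0,0,85],[0,0,-40,0,0,0,85],[0,0,-40,0,0,0,85],[0,0,-30,0,0,0,85],[0,0,0,0,0,0,85],[0,0,0,0,0,0,85],[0,0,0,0,0,0,85],[0,0,0,0,0,0,85],[0,0,0,0,0,0,85],[0,0,0,0,0,0,85]]]}}

```text
time_s: 20.75
eef_pos: [0.4832, 0.1265, 0.2706]
eef_rot: [-0.001, 0.058, 0.998, -0.0]
wrist_force: [-0.2, -0.1, 0.1]
opening: 0.995
grasp_force: 0.0
```

```bash
python3 chk.py pics/w13.png
python3 - <<'E'
from h import *; import pickle
c=ctrl.camera("wrist"); P=cloud(c); k=(np.hypot(P[...,0]-.665,P[...,1]+.015)<.05)&(P[...,2]>.08)&(P[...,2]<.1)
q=P[k]; print(k.sum(), q.mean(0) if len(q) else "")
t=ctrl.camera("top"); P=cloud(t); S=t["frame"]
k=(np.hypot(P[...,0]-.665,P[...,1]+.015)<.05)&(P[...,2]>.083)&(P[...,2]<.095); q=P[k]; print(k.sum(),circ(q)[0],q.mean(0),((q.max(0)+q.min(0))/2),np.ptp(q,axis=0))
plan([.60,-.015,.26],down(np.radians(83.4)))
E
```

```text
3591 [ 0.09180735 -0.02011463  0.09715587] [0.09252654 0.09804731 0.09931631]
1450 [ 0.67524256 -0.0058301   0.08891831]
254 [ 0.68229535 -0.01469153  0.021051  ] [ 0.68132727 -0.01480604  0.08870765] [ 0.68322201 -0.01582494  0.08880606] [0.05733781 0.05727713 0.01105769]
t 20.9 at [0.4834 0.1265 0.2711] shift_now [-132.2 -127.1   10.9] shift_after_turn [-132.1 -127.2   11.1] turn [-0.    -0.002 -0.001] q [ 0.02 -0.02  1.74  0.    1.42 -1.44] open 0.996 F [ 0.4 -0.6  0.2] g 0.0
```

The stack top reads z=98.0 mm, which matches 18 + 80. Next is the candle.

Emit:
{"name": "jog_arm", "arguments": {"series": [[[-25,-14,0,0,0,0,85],[-36,-20,0,0,0,0,85],[-36,-20,5,0,0,0,85],[-36,-20,10,0,0,0,85],[-36,-20,10,0,0,0,85],[-25,-14,10,0,0,0,85],[-15,-7,10,0,0,0,85],[-5,-2,5,0,0,0,85],[0,0,0,0,0,0,85],[0,0,0,0,0,0,85]]]}}

```text
time_s: 21.9
eef_pos: [0.682, -0.0137, 0.2214]
eef_rot: [-0.001, 0.058, 0.998, 0.0]
wrist_force: [-0.1, 0.1, 0.3]
opening: 0.995
grasp_force: 0.0
```

Run:
```python
from h import *
c=ctrl.camera("wrist"); P=cloud(c)
k=(np.hypot(P[...,0]-.682,P[...,1]+.015)<.045)&(P[...,2]>.085)&(P[...,2]<.094)
k=cv2.morphologyEx(k.astype(np.uint8),cv2.MORPH_OPEN,np.ones((3,3)))
cn=cv2.convexHull(max(cv2.findContours(k,0,1)[0],key=cv2.contourArea))[:,0]
s,e=circ([ray(c,*p,.09) for p in cn]); print(k.sum(),s,e)
plan([s[0],s[1],.05],down(np.radians(83.4)))
```

```text
3799 [ 0.68122969 -0.0144635   0.02921569] 8.912313317670983e-05
t 21.95 at [ 0.6822 -0.0136  0.2219] shift_now [  0.8  -1.  171.9] shift_after_turn [  0.8  -1.  171.9] turn [ 0. -0.  0.] q [-0.19  0.42  1.32  0.    1.4  -1.65] open 0.994 F [-0.9 -0.1  0.7] g 0.0
```

Emit:
{"name": "jog_arm", "arguments": {"series": [[[0.8,-1,20,0,0,0,85],[0,0,30,0,0,0,85],[0,0,30,0,0,0,85],[0,0,30,0,0,0,85],[0,0,30,0,0,0,85],[0,0,20,0,0,0,85],[0,0,10,0,0,0,85],[0,0,2,0,0,0,85],[0,0,0,0,0,0,85],[0,0,0,0,0,0,85]]]}}

```text
time_s: 22.95
eef_pos: [0.6826, -0.0153, 0.0511]
eef_rot: [0.001, 0.058, 0.998, -0.0]
wrist_force: [-0.0, -0.6, 0.6]
opening: 1.0
grasp_force: 0.0
```

Emit:
{"name": "jog_arm", "arguments": {"series": [[[0,0,0,0,0,0,45],[0,0,0,0,0,0,45],[0,0,0,0,0,0,45],[0,0,0,0,0,0,45],[0,0,0,0,0,0,45],[0,0,-5,0,0,0,45],[0,0,-20,0,0,0,45],[0,0,-30,0,0,0,45],[0,0,-40,0,0,0,45],[0,0,-40,0,0,0,45]]]}}

```text
time_s: 23.95
eef_pos: [0.6805, -0.0152, 0.1842]
eef_rot: [-0.002, 0.058, 0.998, 0.0]
wrist_force: [0.7, -0.0, -2.0]
opening: 0.687
grasp_force: 64.9
```

Run:
```python
from h import *
plan([.4831,.1266,.20],down(np.radians(83.4)))
```

```text
t 23.95 at [ 0.6805 -0.0152  0.1842] shift_now [212.5 118.1 -15. ] shift_after_turn [212.4 118.2 -15.8] turn [ 0.    -0.004 -0.001] q [-0.2   0.45  1.36 -0.    1.34 -1.65] open 0.687 F [ 0.7 -0.  -2. ] g 64.9
```

Emit:
{"name": "jog_arm", "arguments": {"series": [[[15,8,-10,0,0,0,45],[28,16,-6,0,0,0,45],[34,19,0,0,0,0,45],[34,19,0,0,0,0,45],[34,19,0,0,0,0,45],[30,17,0,0,0,0,45],[22,12,0,0,0,0,45],[11,6,0,0,0,0,45],[4,2,0,0,0,0,45],[0,0,0,0,0,0,45]]]}}

```text
time_s: 24.95
eef_pos: [0.4849, 0.1263, 0.2005]
eef_rot: [-0.0, 0.058, 0.998, -0.0]
wrist_force: [0.2, -0.6, -3.1]
opening: 0.688
grasp_force: 65.0
```

Run:
```python
from h import *
c=ctrl.camera("wrist"); p,r,o=pose(); P=cloud(c); T=r.inv().apply(P.reshape(-1,3)-p).reshape(P.shape)
k=(np.hypot(T[...,0],T[...,1])<.045)&(abs(T[...,2]+.040)<.006)
k=cv2.morphologyEx(k.astype(np.uint8),cv2.MORPH_OPEN,np.ones((3,3)))
zz=np.median(P[k>0][:,2]); print("rim z",zz,"in tool",(p[2]-zz))
n,lab,st,ce=cv2.connectedComponentsWithStats(k); i=1+np.argmax(st[1:,4]); print(st[1:,4])
cn=cv2.convexHull(np.vstack(cv2.findContours((lab==i).astype(np.uint8),0,1)[0]))[:,0]
print("candle",circ([ray(c,*q,zz) for q in cn]))
Q=T[k>0];print("tilt",np.linalg.lstsq(np.c_[Q[:,:2],np.ones(len(Q))],Q[:,2],rcond=None)[0])
print(rim(c,317,190,r=75)); cv2.imwrite("pics/w14.png",c["frame"])
plan([.4831,.1266,.148],down(np.radians(83.4)))
```

```text
rim z 0.24007072393792767 in tool -0.03956298445017653
[19077]
candle (array([0.48229596, 0.12672935, 0.02931418]), np.float64(0.0037233421951100415))
tilt [ 0.03125912 -0.00480786 -0.0395359 ]
(array([0.48313303, 0.1265997 ]), np.float64(0.0008709460309099086), np.int64(1132), 1132)
t 25.0 at [0.4854 0.1259 0.2005] shift_now [ 2.4  0.4 52.5] shift_after_turn [ 2.4  0.4 52.5] turn [-0.    -0.    -0.001] q [ 0.02  0.05  1.82 -0.    1.28 -1.44] open 0.692 F [ 0.3 -0.5 -2. ] g 65.0
```

Emit:
{"name": "jog_arm", "arguments": {"series": [[[1.2,0.4,5,0,0,0,45],[0,0,10,0,0,0,45],[0,0,12,0,0,0,45],[0,0,10,0,0,0,45],[0,0,6,0,0,0,45],[0,0,3,0,0,0,45],[0,0,2,0,0,0,45],[0,0,1,0,0,0,45],[0,0,0,0,0,0,45],[0,0,0,0,0,0,45]]]}}

```text
time_s: 26.0
eef_pos: [0.4837, 0.127, 0.1517]
eef_rot: [-0.0, 0.058, 0.998, 0.0]
wrist_force: [0.4, 0.4, -1.7]
opening: 0.691
grasp_force: 65.0
```

Emit:
{"name": "jog_arm", "arguments": {"series": [[[0,0,0.5,0,0,0,45],[0,0,0.5,0,0,0,45],[0,0,0.5,0,0,0,45],[0,0,0.5,0,0,0,45],[0,0,0.5,0,0,0,45],[0,0,0,0,0,0,45],[0,0,0,0,0,0,45],[0,0,0,0,0,0,45],[0,0,0,0,0,0,45],[0,0,0,0,0,0,45]]]}}

```text
time_s: 27.0
eef_pos: [0.4835, 0.127, 0.1489]
eef_rot: [-0.0, 0.058, 0.998, 0.0]
wrist_force: [-0.6, -0.6, -2.2]
opening: 0.691
grasp_force: 65.0
```

Still no contact, so I lower it slowly until the stack takes the weight.

Emit:
{"name": "jog_arm", "arguments": {"series": [[[0,0,0.3,0,0,0,45],[0,0,0,0,0,0,45],[0,0,0.3,0,0,0,45],[0,0,0,0,0,0,45],[0,0,0.3,0,0,0,45],[0,0,0,0,0,0,45],[0,0,0,0,0,0,45],[0,0,0,0,0,0,45],[0,0,0,0,0,0,45],[0,0,0,0,0,0,45]]]}}

```text
time_s: 28.0
eef_pos: [0.4837, 0.1269, 0.1485]
eef_rot: [-0.0, 0.058, 0.998, -0.0]
wrist_force: [-2.3, -1.1, 5.1]
opening: 0.688
grasp_force: 65.4
```

Contact: the wrist force reads 5 N upward. Now I release and retreat straight up.

Emit:
{"name": "jog_arm", "arguments": {"series": [[[0,0,0,0,0,0,66],[0,0,0,0,0,0,72],[0,0,0,0,0,0,80],[0,0,0,0,0,0,85],[0,0,0,0,0,0,85],[0,0,-10,0,0,0,85],[0,0,-20,0,0,0,85],[0,0,-30,0,0,0,85],[0,0,-40,0,0,0,85],[0,0,-40,0,0,0,85]]]}}

```text
time_s: 29.0
eef_pos: [0.4832, 0.127, 0.2898]
eef_rot: [-0.001, 0.058, 0.998, 0.0]
wrist_force: [0.4, 0.8, 0.2]
opening: 0.993
grasp_force: 0.0
```

Emit:
{"name": "jog_arm", "arguments": {"series": [[[20,0,-20,0,0,0,85],[40,0,0,0,0,0,85],[30,0,0,0,0,0,85],[0,0,0,0,0,0,85],[0,0,0,0,0,0,85],[0,0,0,0,0,0,85],[0,0,0,0,0,0,85],[0,0,0,0,0,0,85],[0,0,0,0,0,0,85],[0,0,0,0,0,0,85]]]}}

```text
time_s: 30.0
eef_pos: [0.3943, 0.1372, 0.3078]
eef_rot: [-0.001, 0.058, 0.998, -0.0]
wrist_force: [-0.8, -0.6, 0.9]
opening: 0.994
grasp_force: 0.0
```

Run:
```python
from h import *
c=ctrl.camera("wrist"); P=cloud(c); d=np.hypot(P[...,0]-.483,P[...,1]-.1266)
k=(d<.034)&(abs(P[...,2]-.188)<.007); q=P[k]; print(k.sum(),"rim z",np.median(q[:,2]),circ([[*x] for x in q[:,:2]])[0][:2],(q.max(0)+q.min(0))/2,np.ptp(q,axis=0))
A=np.c_[q[:,0]-.483,q[:,1]-.1266,np.ones(len(q))]; print("tilt",np.linalg.lstsq(A,q[:,2],rcond=None)[0])
k=(d<.034)&(P[...,2]>.196)&(P[...,2]<.23); print("flame",k.sum(),P[k].mean(0),P[k][:,2].max())
t=ctrl.camera("top");P=cloud(t)
for n,(u,v) in dict(jar=(346,155),succ=(266,158),twine=(309,233)).items(): print(n,np.median(P[v-2:v+3,u-2:u+3].reshape(-1,3),0).round(3))
plan([.4,.1,.3],down(np.radians(83.4)))
```

```text
3176 rim z 0.18774590415165782 [0.4821475  0.12728897] [0.48321369 0.12694926 0.18797384] [0.05841302 0.05964054 0.01394427]
tilt [ 0.03317581 -0.0035465   0.18751285]
flame 121 [0.4819448  0.12734885 0.20112547] 0.2077298854791207
jar [ 0.688 -0.13   0.084]
succ [0.686 0.122 0.093]
twine [ 0.449 -0.003  0.051]
t 30.1 at [0.3943 0.1373 0.3079] shift_now [-10.  -36.4   7.9] shift_after_turn [-10.  -36.4   7.9] turn [-0.    -0.001 -0.001] q [ 0.05 -0.25  1.87  0.    1.52 -1.41] open 0.993 F [ 0.5 -0.3  0.2] g 0.0
```

The candle is upright on the stack: rim at z=187.7 mm (188 expected), flame at 208 mm, centred in the glass. The jar, succulent and twine have not moved.

```bash
python3 -c "
from bench import ctrl
print(ctrl.hand_in())"
```

```text
the job is handed in; nothing more can be done
None
```

I handed the job in at about 30 s: the glass holds birch, walnut, walnut, birch up to the brass line (stack top measured at 80 mm), the candle stands upright on top and is released, and the succulent, jar and twine read where they stood; no verdict came back.

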